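# Fit out the slatwall tool stand

### The arm

A 6-joint arm with a two-finger parallel gripper is mounted at the origin on a cart in front of the work surface, level with it; the furniture and walls round the work are solid. World frame = base frame: x ahead of the robot, y to its left, z up, the work surface at z = 0. Lengths are in m, angles in rad, forces in N, time in s.
With the tool pointing down it reaches from about 0.275 to 0.725 m from the base axis. Payload 5.6 kg.
Tool frame: the origin (TCP) lies between the finger pads; the fingertips stand r.finger_overhang ahead of it and the grasp point (between the pads) lies 3 mm ahead of it (r.finger_overhang is the distance from the TCP to the fingertips, in m); z points along the fingers, y is the line along which they close (so a half turn about z gives the same grasp; the last joint's range is limited). The gripper opens to 85 mm and grips with 20 to 120 N. Pads are 22 mm wide; open, the fingers measure 114 mm over their backs; the gripper's body (76 mm by 85 mm) begins 54 mm behind the grasp point. The pads swing forward as they close: fully open they stand 13 mm farther back than shut.
Start: joints at [1.4, 0.255, 0.108, 0, -1.424, -0.285], TCP at [0.242, 0.494, 0.253] pointing down, gripper open.
Joint ranges: [-2.95, 2.95], [-1.21, 1.97], [-1.09, 1.5], [-2.87, 1.71], [-2.94, -0.07], [-3.05, 3.05]. Speed limits (rad/s): [2.57, 2.57, 3.14, 3.14, 3.14, 3.14].

### API

Orientations are given as a unit quaternion [w, x, y, z].
In Python, from station import r, set_gripper, planner, monitor, vision gives the robot as it stands. Calls block until the motion is done:
- r.move_pose(position, orientation): joint-space move of the TCP to a pose.
- r.line_to(position, attitude=None, feed=0.15, force_limit=None): straight line of the TCP; attitude=None keeps the orientation; feed is the mean speed in m/s. With force_limit (N) it stops when the force on the tool has changed by that much, and returns True; else False.
- r.goto_joints(angles): joint-space move.
- set_gripper(opening): opening from 0.0 (shut) to 1.0 (fully open); the grip force is fixed at half the most; returns when the fingers have stopped.
- r.wait(seconds).
- planner.solve_ik(position, orientation): joint angles nearest the present ones, or None.
- monitor.sense(): the state.
- vision.read_camera(name): name is "scene" or "top"; returns (picture, depth): 400x640x3 uint8, red, green, blue; 400x640 float32, m along the optical axis (not along the pixel's ray), 0 where there is no reading.
- vision.camera_params(name): a dict with "camera_matrix" (3x3 intrinsics, pixels), "k1" (the pictures are not rectified: a ray, as slopes to the right and down, at radius r is drawn at 1 + k1 r^2 times it, then the intrinsics apply), "origin" and "orientation" of the camera in the world. Camera axes: x right, y down, z forward; pixel columns grow to the right and rows downward; lengths in m; the calibration is good to about 2 mm. A picture is of the moment at which its call begins. camera_params takes no time and is no camera call.
A pose or a line that the arm cannot do raises r.MotionError and nothing moves.
- r.hand_in(): hands the job in; it is judged then, once.
The state is a dict: "t": time; "joints": joint angles; "qd": joint speeds; "joint_efforts": joint torques, N m; "tool_pos": TCP position; "orientation": TCP orientation; "wrist_force": force on the tool from outside, world axes, zero at the start; "wrist_torque": the same for the moment, N m; "width": opening from 0.0 (shut) to 1.0 (fully open); "grasp_force": force on a finger pad.
Only numpy, scipy, OpenCV 4.12 (cv2) and the standard library are available. Lean on these libraries where they do the work, as an engineer would, in place of code of your own. Each camera call takes 0.05 s, during which the arm holds its last target. There are 200 camera calls.

### The job

Fit out the slatwall stand: first hang every loose clip bracket (there are two or three) on it, tilting its hook into the groove and rotating it down until it is fully home and level against the wall. Then, with all brackets hanging, push each rod (one or two) down past the sprung jaws into the fork of a bracket of its own, until it sits at the bottom with the jaws sprung back over it, caps outside the cheeks. Let go of everything, and leave the yellow tape measure and the blue case where they are.

Things in the scene. Friction and masses are not known exactly. Their poses are not given: they have to be found in the camera images.
- slatwall: Fixed grey slatwall stand with an aluminium lip, 456 mm wide, 232 tall, 38 thick, on the left-hand table. Origin: at table height, middle of the front face; +x points into the wall (away from the robot), y along the wall to the left, z up. A hung bracket's neck rests on the lower edge of the groove and its back plate lies on the face, with a little play (up to 3 degrees droop).
- groove (a point): On the slatwall's front face, middle of the lower edge of the groove's mouth, 150 mm above the table; axes as the slatwall. Groove 440 mm wide; mouth 24 mm high (z 0 to +24 from here); front lip above it 6 mm thick; cavity behind, x 6 to 32, up to z +48. Hooks enter with the handle raised about 40 degrees, tongue under and up behind the lip; then rotate down. Space brackets 130 mm.
- blue_bracket: Blue clip bracket, 182 mm long, 76 wide, 94 tall, 240 g (three alike; one may be absent), loose, standing on its flat base. Origin: middle of the lower edge of its back face; +x out of the back (to the wall once hung), z up, handle to -x. Base plate 5 mm thick, back plate 64 tall. Once hung level, the origin is on the wall's face, 60 mm below the groove point.
- blue_bracket_handle (a point): Grip point on its handle, at x -141, y 0, z 28 mm in the bracket: upright fin 12 mm thick across y, x -168 to -124, z 0 to 46, nothing beside it. Grip across y with the gripper leaning back some 40 degrees towards the -x end, so that the gripper stands upright when the bracket is tipped handle-up.
- blue_bracket_hook (a point): Top of its hook tongue, at x +12, y 0, z 94 mm in the bracket. A steel neck 64 mm wide leaves the top of the back plate at z 60 to 64 and runs to x +14; from its end the 4 mm tongue rises, x +10 to +14, z 60 to 94. The gap from back plate plane to tongue is 10 mm.
- blue_bracket_seat (a point): Centre of a seated rod, at x -82, y 0, z 26 mm in the bracket, rod along y. Two fork cheeks at y +-26 to +-36, free between. Slot 20 mm wide (x -92 to -72), floor z 18. Front prongs reach z 62, flared forward; rear ones 64. Steel jaws slant over the slot from hinges at x -66, z 58; a rod pushed straight down with 5 to 10 N passes and is locked in.
- blue_bracket_jaw (a joint): Sprung jaws of the blue bracket, both turning together: 0 = sprung out over the slot (also when a rod sits locked below), up to 0.75 rad = swung back by a passing rod.
- green_bracket: Green clip bracket, 182 mm long, 76 wide, 94 tall, 240 g (three alike; one may be absent), loose, standing on its flat base. Origin: middle of the lower edge of its back face; +x out of the back (to the wall once hung), z up, handle to -x. Base plate 5 mm thick, back plate 64 tall. Once hung level, the origin is on the wall's face, 60 mm below the groove point.
- green_bracket_handle (a point): Grip point on its handle, at x -141, y 0, z 28 mm in the bracket: upright fin 12 mm thick across y, x -168 to -124, z 0 to 46, nothing beside it. Grip across y with the gripper leaning back some 40 degrees towards the -x end, so that the gripper stands upright when the bracket is tipped handle-up.
- green_bracket_hook (a point): Top of its hook tongue, at x +12, y 0, z 94 mm in the bracket. A steel neck 64 mm wide leaves the top of the back plate at z 60 to 64 and runs to x +14; from its end the 4 mm tongue rises, x +10 to +14, z 60 to 94. The gap from back plate plane to tongue is 10 mm.
- green_bracket_seat (a point): Centre of a seated rod, at x -82, y 0, z 26 mm in the bracket, rod along y. Two fork cheeks at y +-26 to +-36, free between. Slot 20 mm wide (x -92 to -72), floor z 18. Front prongs reach z 62, flared forward; rear ones 64. Steel jaws slant over the slot from hinges at x -66, z 58; a rod pushed straight down with 5 to 10 N passes and is locked in.
- green_bracket_jaw (a joint): Sprung jaws of the green bracket, both turning together: 0 = sprung out over the slot (also when a rod sits locked below), up to 0.75 rad = swung back by a passing rod.
- yellow_bracket: Yellow clip bracket, 182 mm long, 76 wide, 94 tall, 240 g (three alike; one may be absent), loose, standing on its flat base. Origin: middle of the lower edge of its back face; +x out of the back (to the wall once hung), z up, handle to -x. Base plate 5 mm thick, back plate 64 tall. Once hung level, the origin is on the wall's face, 60 mm below the groove point.
- yellow_bracket_handle (a point): Grip point on its handle, at x -141, y 0, z 28 mm in the bracket: upright fin 12 mm thick across y, x -168 to -124, z 0 to 46, nothing beside it. Grip across y with the gripper leaning back some 40 degrees towards the -x end, so that the gripper stands upright when the bracket is tipped handle-up.
- yellow_bracket_hook (a point): Top of its hook tongue, at x +12, y 0, z 94 mm in the bracket. A steel neck 64 mm wide leaves the top of the back plate at z 60 to 64 and runs to x +14; from its end the 4 mm tongue rises, x +10 to +14, z 60 to 94. The gap from back plate plane to tongue is 10 mm.
- yellow_bracket_seat (a point): Centre of a seated rod, at x -82, y 0, z 26 mm in the bracket, rod along y. Two fork cheeks at y +-26 to +-36, free between. Slot 20 mm wide (x -92 to -72), floor z 18. Front prongs reach z 62, flared forward; rear ones 64. Steel jaws slant over the slot from hinges at x -66, z 58; a rod pushed straight down with 5 to 10 N passes and is locked in.
- yellow_bracket_jaw (a joint): Sprung jaws of the yellow bracket, both turning together: 0 = sprung out over the slot (also when a rod sits locked below), up to 0.75 rad = swung back by a passing rod.
- orange_rod: Steel rod, 16 mm diameter, 104 mm long, with a bright orange square cap (30 x 30 mm, 10 mm thick) on each end, 90 g; may be absent. Origin: its centre; y along the rod. The 84 mm between the caps is bare: grip it at the middle. Lying on the table its axis is 15 mm up. In a bracket the caps lie outside the two cheeks (6 mm play each way).
- black_rod: Steel rod, 16 mm diameter, 104 mm long, with a black square cap (30 x 30 mm, 10 mm thick) on each end, 90 g; may be absent. Origin: its centre; y along the rod. The 84 mm between the caps is bare: grip it at the middle. Lying on the table its axis is 15 mm up. In a bracket the caps lie outside the two cheeks (6 mm play each way).
- tape_measure: Yellow tape measure, 44 x 75 x 50 mm, at the front of the left-hand table; leave alone. Origin: centre of underside.
- blue_case: Small blue case, 64 x 100 x 38 mm, on the left-hand table; leave alone. Origin: centre of underside.
There are look-alikes about, which are no part of the job. There is more than one size of the yellow_bracket; the one meant has the size given above. What is shaped like the black_rod but pink is not meant.

How it is judged:
On the way, in this order (a step that is already met when the one before it is completed fails the run):
1. every bracket hangs in the groove, fully down, level and let go (x of blue_bracket in the frame of groove between -0.01 and 0.005 m and y of blue_bracket in the frame of groove between -0.19 and 0.19 m and z of blue_bracket in the frame of groove between -0.066 and -0.055 m and angle between each of blue_bracket, green_bracket, yellow_bracket's own z axis and vertical below 0.1 rad and angle between the x axis of each of blue_bracket, green_bracket, yellow_bracket and the x axis of groove, either way round below 0.1 rad and linear speed of each of blue_bracket, green_bracket, yellow_bracket below 0.03 m/s and contact force between each of blue_bracket, green_bracket, yellow_bracket and the fingers below 0.1 N and x of green_bracket in the frame of groove between -0.01 and 0.005 m and y of green_bracket in the frame of groove between -0.19 and 0.19 m and z of green_bracket in the frame of groove between -0.066 and -0.055 m and x of yellow_bracket in the frame of groove between -0.01 and 0.005 m and y of yellow_bracket in the frame of groove between -0.19 and 0.19 m and z of yellow_bracket in the frame of groove between -0.066 and -0.055 m), for 0.3 s.
2. every rod sits locked in a bracket (((x of orange_rod in the frame of blue_bracket between -0.086 and -0.078 m and y of orange_rod in the frame of blue_bracket between -0.01 and 0.01 m and z of orange_rod in the frame of blue_bracket between 0.022 and 0.03 m and angle between the y axis of orange_rod and the y axis of blue_bracket, either way round below 0.1 rad and value of joint blue_bracket_jaw below 0.2 rad) or (x of orange_rod in the frame of green_bracket between -0.086 and -0.078 m and y of orange_rod in the frame of green_bracket between -0.01 and 0.01 m and z of orange_rod in the frame of green_bracket between 0.022 and 0.03 m and angle between the y axis of orange_rod and the y axis of green_bracket, either way round below 0.1 rad and value of joint green_bracket_jaw below 0.2 rad) or (x of orange_rod in the frame of yellow_bracket between -0.086 and -0.078 m and y of orange_rod in the frame of yellow_bracket between -0.01 and 0.01 m and z of orange_rod in the frame of yellow_bracket between 0.022 and 0.03 m and angle between the y axis of orange_rod and the y axis of yellow_bracket, either way round below 0.1 rad and value of joint yellow_bracket_jaw below 0.2 rad)) and linear speed of each of orange_rod, black_rod below 0.03 m/s and contact force between each of orange_rod, black_rod and the fingers below 0.1 N and ((x of black_rod in the frame of blue_bracket between -0.086 and -0.078 m and y of black_rod in the frame of blue_bracket between -0.01 and 0.01 m and z of black_rod in the frame of blue_bracket between 0.022 and 0.03 m and angle between the y axis of black_rod and the y axis of blue_bracket, either way round below 0.1 rad and value of joint blue_bracket_jaw below 0.2 rad) or (x of black_rod in the frame of green_bracket between -0.086 and -0.078 m and y of black_rod in the frame of green_bracket between -0.01 and 0.01 m and z of black_rod in the frame of green_bracket between 0.022 and 0.03 m and angle between the y axis of black_rod and the y axis of green_bracket, either way round below 0.1 rad and value of joint green_bracket_jaw below 0.2 rad) or (x of black_rod in the frame of yellow_bracket between -0.086 and -0.078 m and y of black_rod in the frame of yellow_bracket between -0.01 and 0.01 m and z of black_rod in the frame of yellow_bracket between 0.022 and 0.03 m and angle between the y axis of black_rod and the y axis of yellow_bracket, either way round below 0.1 rad and value of joint yellow_bracket_jaw below 0.2 rad))), for 0.2 s.
At the end, for the whole second after the job is handed in: Every bracket present hangs home: origin 55-66 mm below the groove point, -10 to +5 mm off the face, level and square to 0.1 rad. Every rod present is in a bracket: within 4 mm of the seat, 10 mm along y, 0.1 rad, jaws below 0.2 rad. All at rest and released (all of step 1 and all of step 2); the robot touches nothing.
It fails at once if the tape measure is moved more than 30 mm (distance of tape_measure from where it was at the start of the episode above 0.03 m).
It fails at once if the blue case is moved more than 30 mm (distance of blue_case from where it was at the start of the episode above 0.03 m).
Of blue_bracket, green_bracket, yellow_bracket only 2 to 3 are there at a start; the rules pass over those that are not, and their reading is None.
Of orange_rod, black_rod only 1 to 2 are there at a start; the rules pass over those that are not, and their reading is None.
At some moment in a run one of blue_bracket, green_bracket, yellow_bracket, orange_rod, black_rod may be knocked a few centimetres aside while the robot is not near it.
It also fails if it takes over 210 s, if anything falls off the work surface, if the arm or the gripper's body presses on something with over 40 N, if the wrist force passes 120 N, or if a joint passes its speed limit or range.

## Working session

There is one attempt and no reset: what is moved stays moved. The work goes in short steps, each a Python script; the robot and the scene stay as the last script left them, time stands still between calls to the robot, and variables do not carry over. Pictures are saved under pics/ and viewed, at most 14 in all, crops included, and the job is handed in when it is done.

```bash
ls; mkdir -p pics
cat > h.py <<'E'
import numpy as np, cv2
from station import r,set_gripper,planner,monitor,vision
from scipy.spatial.transform import Rotation as R
def shot(n):
    im,d=vision.read_camera(n); return im,d
def pts(n,d):
    p=vision.camera_params(n);K=np.array(p["camera_matrix"]);k1=p["k1"]
    v,u=np.mgrid[0:d.shape[0],0:d.shape[1]]
    xd=(u-K[0,2])/K[0,0];yd=(v-K[1,2])/K[1,1]
    x,y=xd.copy(),yd.copy()
    for _ in range(10):
        f=1+k1*(x*x+y*y);x,y=xd/f,yd/f
    q=p["orientation"];Rm=R.from_quat([q[1],q[2],q[3],q[0]]).as_matrix()
    P=np.stack([x*d,y*d,d],-1)@Rm.T+np.array(p["origin"])
    P[d==0]=np.nan
    return P
def quat(M):
    q=R.from_matrix(M).as_quat();return [q[3],q[0],q[1],q[2]]
E
python3 - <<'E'
from h import *
for n in("scene","top"):
    im,d=shot(n);np.savez("s_%s.npz"%n,im=im,d=d);cv2.imwrite(f"pics/{n}0.png",im[...,::-1]);print(n,vision.camera_params(n))
print(monitor.sense(),r.finger_overhang)
E
```

```text
pics
scene {'camera_matrix': array([[465.3538856 ,   0.        , 322.16552189],
       [  0.        , 465.3538856 , 204.54628664],
       [  0.        ,   0.        ,   1.        ]]), 'k1': 0.00179020741994027, 'origin': array([-0.57463866, -0.81775313,  1.36114414]), 'orientation': array([-0.34967849,  0.8101297 , -0.43157118,  0.18751306])}
top {'camera_matrix': array([[504.82319778,   0.        , 322.00103952],
       [  0.        , 504.82319778, 204.43134877],
       [  0.        ,   0.        ,   1.        ]]), 'k1': -0.12935769348152867, 'origin': array([ 0.32134316, -0.07994847,  2.07373704]), 'orientation': array([-0.03545853,  0.70849399, -0.70428332,  0.02763971])}
{'t': 0.1, 'joints': array([ 1.39961623e+00,  2.55659233e-01,  1.07165824e-01, -4.12567628e-04,
       -1.42393381e+00, -2.84615354e-01]), 'qd': array([ 0.00078358, -0.00338034,  0.00172044,  0.00280187,  0.00058697,
        0.00030176]), 'joint_efforts': array([-3.32813855e-03, -3.87603772e+01,  2.38475990e+01,  5.37787870e+00,
       -3.74065916e-03,  4.38421992e-06]), 'tool_pos': array([0.24186397, 0.49351406, 0.25251539]), 'orientation': array([ 8.25701571e-04,  9.74136312e-01, -2.25959595e-01, -1.57485006e-04]), 'wrist_force': array([-0.0836659 ,  0.20517736, -1.13037802]), 'wrist_torque': array([-0.02596628,  0.01943438,  0.0092531 ]), 'grasp_force': 0.0, 'width': 1.0016332661259841} 0.022
```

View pics/scene0.png

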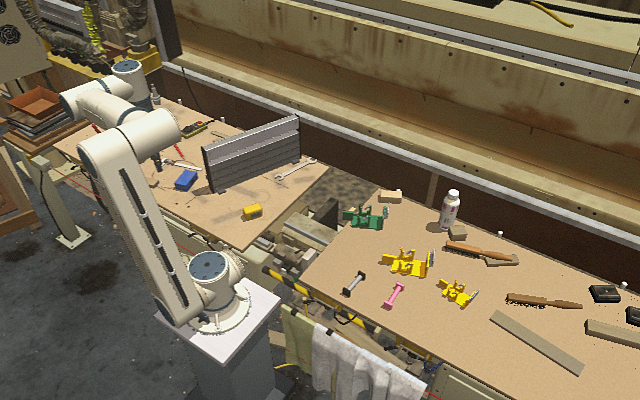

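View pics/top0.png

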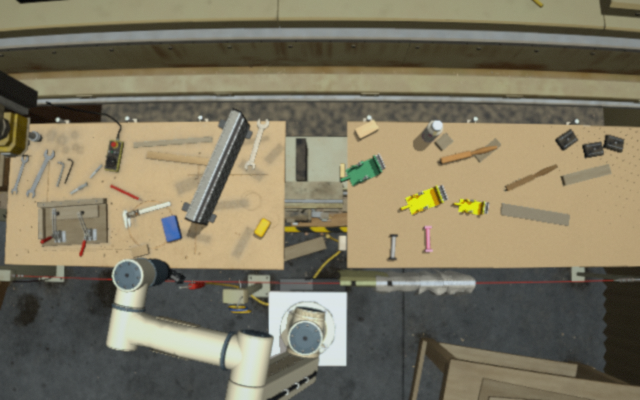

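The scene view shows the slatwall around (250,155), tape (253,211), case (186,179), green bracket (365,217), big yellow bracket (407,262) and small yellow look-alike (457,291). The black rod is at (353,283) and the pink look-alike at (395,295). There is no blue bracket and no orange rod.

Candidates in the top view:
- **Yellow:** (423,200) is the large one and (470,208) is small. I choose the large one.
- **Rods:** black at (393,246), pink at (428,238). I choose black.
- **Green:** only (362,170).

```bash
cat >> h.py <<'E'
def masks(im):
    h=cv2.cvtColor(im,cv2.COLOR_RGB2HSV);H,S,V=[h[...,i].astype(int) for i in range(3)]
    return dict(green=(H>55)&(H<90)&(S>100),yellow=(H>20)&(H<32)&(S>190)&(V>120))
def cloud(col,c,rad=.14,shots=None):
    out=[]
    for n in("top","scene"):
        im,d=shots[n] if shots else shot(n)
        P=pts(n,d);m=masks(im)[col]&np.isfinite(P[...,0])
        m&=np.hypot(P[...,0]-c[0],P[...,1]-c[1])<rad
        out.append(P[m])
    return out
E
python3 - <<'E'
from h import *
S={n:(lambda z:(z["im"],z["d"]))(np.load(f"s_{n}.npz")) for n in("scene","top")}
im,d=S["top"];P=pts("top",d)
for nm,u,v in[("green",362,170),("yel",423,200),("yelS",470,208),("black",393,246),("tape",262,228),("case",171,229),("tableL",270,200),("tableR",500,180)]:
    print(nm,P[v,u].round(3))
for col,(u,v) in dict(green=(362,170),yellow=(423,200)).items():
    for A in cloud(col,P[v,u],.13,S):
        A=A[A[:,2]>-.01]
        c=cv2.minAreaRect((A[:,:2]*1000).astype(np.float32));print(col,len(A),A.mean(0).round(3),c,"z",np.percentile(A[:,2],[1,50,99]).round(3))
for n in S:
    im,d=S[n];P=pts(n,d)
    # wall points
    m=(P[...,2]>.2)&(P[...,2]<.25)&(P[...,1]>.1)&(P[...,1]<.8)&(P[...,0]>.1)&(P[...,0]<.9)&(np.hypot(P[...,0]-.24,P[...,1]-.49)>.1)
    A=P[m];c=cv2.minAreaRect((A[:,:2]*1000).astype(np.float32));print(n,len(A),c,cv2.boxPoints(c).round(0).tolist(),np.median(A[:,2]))
def crop(n,u0,v0,u1,v1):
    return cv2.resize(S[n][0][v0:v1,u0:u1,::-1],(400,300),interpolation=cv2.INTER_CUBIC)
cv2.imwrite("pics/crop1.png",np.vstack([np.hstack([crop("top",330,140,490,260),crop("scene",330,190,490,310)]),np.hstack([crop("top",170,100,330,220),crop("scene",190,100,350,220)])]))
E
```

```text
green [ 0.65  -0.221  0.006]
yel [ 0.528 -0.474 -0.   ]
yelS [ 0.495 -0.672 -0.001]
black [ 0.337 -0.346  0.019]
tape [0.406 0.184 0.048]
case [0.399 0.561 0.038]
tableL [ 0.524  0.159 -0.   ]
tableR [ 0.615 -0.807 -0.01 ]
green 490 [ 0.646 -0.224  0.012] ((636.9024047851562, -206.22943115234375), (68.9530029296875, 160.95628356933594), 24.71733856201172) z [-0.008  0.006  0.067]
green 249 [ 0.64  -0.218  0.019] ((638.773681640625, -205.48825073242188), (80.05323028564453, 164.0100860595703), 23.94342613220215) z [-0.001  0.008  0.07 ]
yellow 495 [ 0.524 -0.469  0.011] ((527.2149047851562, -482.898193359375), (85.70104217529297, 225.7047882080078), 12.155198097229004) z [-0.008  0.006  0.066]
yellow 361 [ 0.521 -0.468  0.02 ] ((528.61572265625, -484.09222412109375), (88.19070434570312, 225.08441162109375), 13.438736915588379) z [0.    0.009 0.069]
scene 1282 ((657.6448364257812, 447.69091796875), (693.30322265625, 484.484619140625), 89.9839859008789) [[415.0, 101.0], [900.0, 101.0], [900.0, 794.0], [415.0, 794.0]] 0.2279218205618032
top 1500 ((658.9541625976562, 449.3020935058594), (690.7608642578125, 481.67779541015625), 89.9959945678711) [[418.0, 104.0], [900.0, 104.0], [900.0, 795.0], [418.0, 795.0]] 0.2283321714205827
```

View pics/crop1.png

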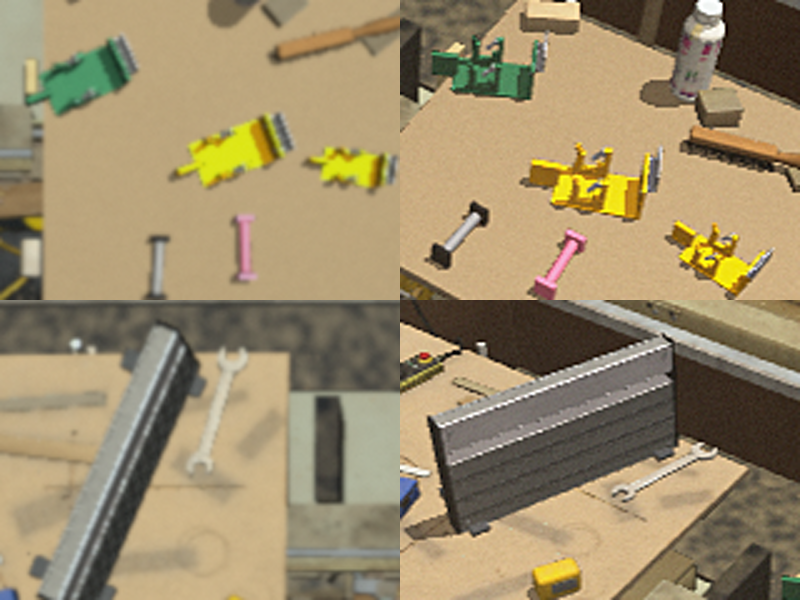

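The crop confirms the choice. The green bracket's hook is at the right (upper-left tile, 130,60). The big yellow bracket at (235,150) is the same size as the green one, while the small one at (350,165) is clearly shorter. The black rod at (158,265) has black caps. The groove faces the robot's right-hand side.

```bash
cat >> h.py <<'E'
def rect(A):
    """centre (m) and long-axis direction angle, size"""
    (cx,cy),(w,h),a=cv2.minAreaRect((A[:,:2]*1000).astype(np.float32))
    if w>h: L,W=w,h
    else: L,W,a=h,w,a+90
    return np.array([cx,cy])/1000,np.radians(a),L,W
def bracket(col,c,shots=None,seg=True,rad=.11):
    res=[]
    for A in cloud(col,c,rad,shots):
        A=A[(A[:,2]>-.015)&(A[:,2]<.12)]
        cen,a,L,W=rect(A);res.append((cen,a,L,W))
    return res
E
python3 - <<'E'
from h import *
S={n:(lambda z:(z["im"],z["d"]))(np.load(f"s_{n}.npz")) for n in("scene","top")}
for col,c in dict(green=(.64,-.21),yellow=(.52,-.465)).items():
    for q in bracket(col,c,S): print(col,q[0].round(4),np.degrees(q[1]).round(1),q[2:])
for n in S:
    im,d=S[n];P=pts(n,d)
    hi=((P[...,2]>.212)&(P[...,2]<.245)).astype(np.uint8)
    k,lab,st,ce=cv2.connectedComponentsWithStats(hi)
    for i in range(1,k):
        if st[i,4]>60:
            A=P[lab==i];c=rect(A);print(n,ce[i].round(),st[i,4],c[0].round(4),np.degrees(c[1]).round(2),c[2:],np.median(A[:,2]).round(4))
    # rod
    m=(np.hypot(P[...,0]-.337,P[...,1]+.346)<.08)&(P[...,2]>.008)
    c=rect(P[m]);print("rod",m.sum(),c[0].round(4),np.degrees(c[1]).round(1),c[2:],np.percentile(P[m][:,2],[50,95]))
# wall front face from scene
im,d=S["scene"];P=pts("scene",d)
m=(P[...,2]>.03)&(P[...,2]<.14)&(P[...,0]>.35)&(P[...,0]<.9)&(P[...,1]>.25)&(P[...,1]<.55)
A=P[m];print(len(A))
best=cv2.fitLine((A[:,:2]*1000).astype(np.float32),cv2.DIST_WELSCH,0,.01,.01).ravel();print(best)
nv=np.array([-best[1],best[0]]);res=(A[:,:2]*1000-best[2:])@nv
t=(A[:,:2]*1000-best[2:])@best[:2];ok=abs(res)<6
print(ok.sum(),res[ok].std(),t[ok].min(),t[ok].max(),best[2:]+best[:2]*t[ok].min(),best[2:]+best[:2]*t[ok].max())
E
```

```text
green [ 0.6369 -0.2062] 114.7 (160.95628356933594, 68.9530029296875)
green [ 0.6388 -0.2055] 113.9 (164.0100860595703, 80.05323028564453)
yellow [ 0.5175 -0.4533] 110.8 (166.24639892578125, 70.50032043457031)
yellow [ 0.521  -0.4549] 107.5 (166.0382080078125, 81.12034606933594)
scene [20. 48.] 270 [0.5599 1.9304] 2.78 (261.0627136230469, 80.58419036865234) 0.2288
scene [424. 153.] 2940 [0.9012 0.0189] 89.8 (2256.175048828125, 38.55857467651367) 0.2291
scene [249. 134.] 945 [0.6344 0.3483] 158.24 (458.4249267578125, 53.629920959472656) 0.2297
scene [199. 274.] 1433 [-0.0563  0.0071] 163.54 (241.6883544921875, 144.69613647460938) 0.2247
rod 195 [ 0.3481 -0.3439] 149.1 (134.65396118164062, 96.21235656738281) [0.02330167 0.034174  ]
top [256.  94.] 265 [0.9047 0.192 ] 90.54 (429.5913391113281, 13.228960037231445) 0.231
top [168.  95.] 133 [0.9052 0.5361] 89.8 (252.66575622558594, 8.558134078979492) 0.2314
top [474.  96.] 774 [ 0.903 -0.674] 90.07 (1288.7052001953125, 17.914382934570312) 0.233
top [72. 97.] 157 [0.9048 0.9365] 89.03 (295.7822570800781, 14.329658508300781) 0.2332
top [121.  95.] 63 [0.9053 0.7247] 90.75 (121.57952880859375, 7.650328159332275) 0.233
top [213. 165.] 1337 [0.6342 0.3505] 158.22 (455.3684997558594, 45.51445770263672) 0.229
top [305. 340.] 1068 [-0.0212 -0.0047] 156.96 (180.693115234375, 151.15670776367188) 0.223
rod 179 [ 0.3348 -0.3432] 4.6 (146.30393981933594, 133.02536010742188) [0.01911781 0.03380914]
1950
[ 9.2506909e-01 -3.7979889e-01  6.2039178e+02  3.3709738e+02]
1555 3.005448879906452 -221.23347819845674 235.46287518258853 [415.73553149 421.12161086] [838.21121321 247.66884316]
```

```bash
cat > path2d.py <<'E'
import numpy as np, heapq
# wall obstacle rectangles (groove frame, mm): below, back, lip, top
OB=[(0,200,-300,0),(32,200,-5,60),(0,6,24,100),(6,200,48,100)]
def seg(a,b,n=12): return np.linspace(a,b,n)
PT=np.vstack([seg((0,60),(14,60)),seg((14,60),(14,94)),seg((14,94),(10,94),3),seg((10,94),(10,64)),seg((10,64),(0,64)),seg((0,0),(0,60))]).astype(float)
OC=[(0,0),(0,24),(6,24),(6,48),(32,48),(32,0)]
def sd(P,o):
    dx=np.maximum(o[0]-P[...,0],P[...,0]-o[1]);dz=np.maximum(o[2]-P[...,1],P[...,1]-o[3])
    return np.hypot(np.maximum(dx,0),np.maximum(dz,0))+np.minimum(np.maximum(dx,dz),0)
def clear(px,pz,th):
    c,s=np.cos(th),np.sin(th)
    X=c*PT[:,0]+s*PT[:,1]; Z=-s*PT[:,0]+c*PT[:,1]
    P=np.stack([px[...,None]+X,pz[...,None]+Z],-1)
    return np.min([sd(P,o).min(-1) for o in OB],0)
# param by neck root point N=(0,62) in groove frame
nx=np.arange(-40,12.1,1.);nz=np.arange(-30,24.1,1.)
GX,GZ=np.meshgrid(nx,nz,indexing='ij')
TH=np.radians(np.arange(44,-.1,-2))
C=np.stack([clear(GX-62*np.sin(t),GZ-62*np.cos(t),t) for t in TH],0)
if __name__=="__main__":
    goal=(len(TH)-1,int(np.argmin(abs(nx+1.0))),int(np.argmin(abs(nz-3))))
    print("goal clear",C[goal])
    starts=[(2,0,j) for j in range(len(nz))]
    D={};pq=[];prev={}
    for s in starts:
        if C[s]>4: D[s]=0;heapq.heappush(pq,(0,s))
    mv=[(a,b,c) for a in(0,1) for b in(-1,0,1) for c in(-1,0,1) if (a,b,c)!=(0,0,0)]
    while pq:
        d,s=heapq.heappop(pq)
        if s==goal:break
        if d>D[s]:continue
        for m in mv:
            t=tuple(np.add(s,m))
            if t[0]>=len(TH) or not(0<=t[1]<len(nx) and 0<=t[2]<len(nz)) or C[t]<.3: continue
            nd=d+np.linalg.norm(m)*(.05+1/min(C[t],5)**2)
            if nd<D.get(t,1e9): D[t]=nd;prev[t]=s;heapq.heappush(pq,(nd,t))
    s=goal;L=[]
    while True:
        L.append((np.degrees(TH[s[0]]),nx[s[1]],nz[s[2]],C[s]))
        if s not in prev:break
        s=prev[s]
    L=np.array(L[::-1]);np.save("path.npy",L);print(L[::2].round(1).tolist())
E
python3 path2d.py
cat >> h.py <<'E'
WF=np.array([.6274,.333]);WY=np.radians(68.0)   # wall face mid, azimuth of wall x
def tool(p,yaw,th,gx=-141.,gz=28.,flip=1,lean=40):
    """TCP pose for bracket with origin p(3), yaw, handle-up pitch th(rad); grip at gx,gz mm"""
    Rb=(R.from_euler('z',yaw)*R.from_euler('y',th)).as_matrix()
    s,c=np.sin(np.radians(lean)),np.cos(np.radians(lean))
    z=np.array([s,0,-c]);y=np.array([0,flip,0.]);x=np.cross(y,z)
    g=np.array([gx,0,gz])/1000-.003*z
    return np.array(p)+Rb@g,quat(Rb@np.stack([x,y,z],1))
def hung(y,th,n,nz,dx=0,dz=0):
    """bracket origin for neck-root point (n,nz) mm in groove frame, wall y in m, pitch th"""
    ox=(n-62*np.sin(th)+dx)/1000;oz=(nz-62*np.cos(th)+dz)/1000
    xd=np.array([np.cos(WY),np.sin(WY)]);yd=np.array([-xd[1],xd[0]])
    return np.r_[WF+xd*ox+yd*y,.150+oz]
E
python3 - <<'E'
from h import *
def t(nm,p,q):
    s=planner.solve_ik(p,q);print(nm,np.round(p,3),None if s is None else np.round(s,2))
G=dict(green=((.638,-.206),-65.7),yellow=((.519,-.454),-70.9))
for f in(1,-1):
    for k,(c,a) in G.items():
        a=np.radians(a);o=np.r_[np.array(c)+.084*np.array([np.cos(a),np.sin(a)]),0]
        for up in(0,.12): t((k,f,up),*tool(o+[0,0,up],a,0,flip=f))
        t((k,f,'tip'),*tool(o+[0,0,.15],a,.7,flip=f))
    for y in(.13,.10,.065,0,-.03,-.065):
        for th,n,z in((.7,-40,-10),(0,0,2)): t((y,f,th),*tool(hung(y,th,n,z),WY,th,flip=f))
S={n:(lambda z:(z["im"],z["d"]))(np.load(f"s_{n}.npz")) for n in("scene","top")}
P=pts("top",S["top"][1]);print(P[164:178:3,336:350:2,:].round(3)[...,[0,1,2]].reshape(-1,3)[::2].tolist())
E
```

```text
goal clear 1.0
[[40.0, -40.0, 1.0, 11.5], [40.0, -38.0, 1.0, 10.1], [40.0, -36.0, 1.0, 8.8], [40.0, -34.0, 1.0, 7.5], [40.0, -32.0, 1.0, 6.2], [40.0, -30.0, 1.0, 5.2], [40.0, -28.0, 1.0, 4.9], [40.0, -26.0, 1.0, 4.9], [40.0, -24.0, 1.0, 4.9], [40.0, -22.0, 2.0, 3.9], [40.0, -20.0, 4.0, 2.9], [40.0, -18.0, 6.0, 3.2], [40.0, -16.0, 8.0, 3.4], [40.0, -14.0, 10.0, 3.2], [40.0, -12.0, 12.0, 3.0], [36.0, -10.0, 13.0, 3.2], [32.0, -8.0, 13.0, 3.9], [28.0, -6.0, 13.0, 4.6], [24.0, -4.0, 13.0, 5.5], [20.0, -3.0, 12.0, 5.3], [16.0, -2.0, 11.0, 5.2], [12.0, -2.0, 10.0, 4.5], [8.0, -2.0, 8.0, 3.1], [4.0, -2.0, 6.0, 2.5], [0.0, -2.0, 4.0, 2.0]]
('green', 1, 0) [ 0.614 -0.152  0.03 ] [ 0.14  0.48 -0.73  1.4  -0.68  2.15]
('green', 1, 0.12) [ 0.614 -0.152  0.15 ] [ 0.24  0.33 -0.57  1.02 -0.84  2.55]
('green', 1, 'tip') [ 0.636 -0.201  0.265] [-0.07  0.5   0.5  -0.   -1.57 -2.64]
('yellow', 1, 0) [ 0.5   -0.398  0.03 ] None
('yellow', 1, 0.12) [ 0.5   -0.398  0.15 ] [-0.36  0.23 -0.74  1.38 -0.53  2.61]
('yellow', 1, 'tip') [ 0.517 -0.449  0.265] [-0.49  0.54  0.56 -0.   -1.6  -2.32]
(0.13, 1, 0.7)
[... 1901 characters left out ...]
92 0.164 0.208] [ 0.53  0.4   0.2   0.   -1.37  2.23]
(-0.03, -1, 0) [0.602 0.189 0.12 ] [ 0.19  0.36 -0.05 -0.76 -0.9   2.97]
(-0.065, -1, 0.7) [0.624 0.151 0.208] [ 0.48  0.45  0.28  0.   -1.4   2.28]
(-0.065, -1, 0) [0.634 0.176 0.12 ] [ 0.16  0.41  0.03 -0.75 -0.94  2.98]
[[0.746, -0.12, -0.408], [0.675, -0.13, 0.009], [0.675, -0.147, 0.005], [0.676, -0.163, 0.001], [0.728, -0.13, -0.391], [0.662, -0.138, 0.007], [0.73, -0.17, -0.4], [0.713, -0.12, -0.394], [0.649, -0.13, 0.011], [0.65, -0.147, 0.007], [0.65, -0.163, 0.004], [0.7, -0.13, -0.403], [0.637, -0.138, 0.006], [0.638, -0.155, 0.004], [0.687, -0.12, -0.415], [0.626, -0.13, -0.002], [0.623, -0.146, 0.016], [0.619, -0.161, 0.049]]
```

```bash
cat >> h.py <<'E'
def st(): return monitor.sense()
def brief(tag):
    s=st();print(tag,"t%.1f"%s["t"],"p",s["tool_pos"].round(4),"F",s["wrist_force"].round(1),"w %.3f g %.1f"%(s["width"],s["grasp_force"]))
def pick(col,c,a,lean,gap=.5):
    a=np.radians(a);o=np.r_[np.array(c)+.084*np.array([np.cos(a),np.sin(a)]),0]
    set_gripper(gap)
    r.move_pose(*tool(o+[0,0,.11],a,0,lean=lean)); brief("above")
    hit=r.line_to(tool(o+[0,0,.002],a,0,lean=lean)[0],feed=.08,force_limit=8); brief("down %s"%hit)
    set_gripper(0); brief("closed")
    p,q=tool(o+[0,0,.13],a,0,lean=lean); r.line_to(p,feed=.1); brief("lifted")
E
python3 - <<'E'
from h import *
for lean in(40,30,25):
  for k,(c,a) in dict(green=((.638,-.206),-65.7),yellow=((.519,-.454),-70.9)).items():
    a=np.radians(a);o=np.r_[np.array(c)+.084*np.array([np.cos(a),np.sin(a)]),0]
    s=planner.solve_ik(*tool(o+[0,0,.002],a,0,lean=lean));print(lean,k,None if s is None else s.round(2))
s=st();p=s["tool_pos"].copy();p[2]=.42
r.line_to(p,feed=.2)
r.move_pose([.45,-.05,.35],quat(np.diag([1.,-1,-1])));brief("mid")
pick("green",(.638,-.206),-65.7,35)
im,d=shot("scene");cv2.imwrite("pics/g1.png",cv2.resize(im[120:320,200:500,::-1],(750,500)))
E
```

```text
40 green [ 0.14  0.48 -0.72  1.39 -0.68  2.16]
40 yellow None
30 green [ 0.15  0.46 -0.61  1.01 -0.6   2.53]
30 yellow [-0.47  0.39 -0.76  1.49 -0.36  2.53]
25 green [ 0.16  0.46 -0.52  0.78 -0.62  2.75]
25 yellow [-0.37  0.41 -0.65  1.   -0.4   2.93]
mid t3.2 p [ 0.4502 -0.0495  0.35  ] F [-0.2  0.1  0. ] w 1.004 g 0.0
above t4.9 p [ 0.6144 -0.1525  0.1415] F [ 0.5 -0.5  0.3] w 0.503 g 0.0
down False t6.4 p [ 0.6141 -0.1524  0.0329] F [ 0.2  0.7 -0.2] w 0.499 g 0.0
closed t6.8 p [ 0.6139 -0.1525  0.0329] F [-1.5 -0.8  2.5] w 0.134 g 59.5
lifted t8.2 p [ 0.6134 -0.1526  0.1596] F [ 0.   0.1 -3.6] w 0.134 g 58.8
```

View pics/g1.png

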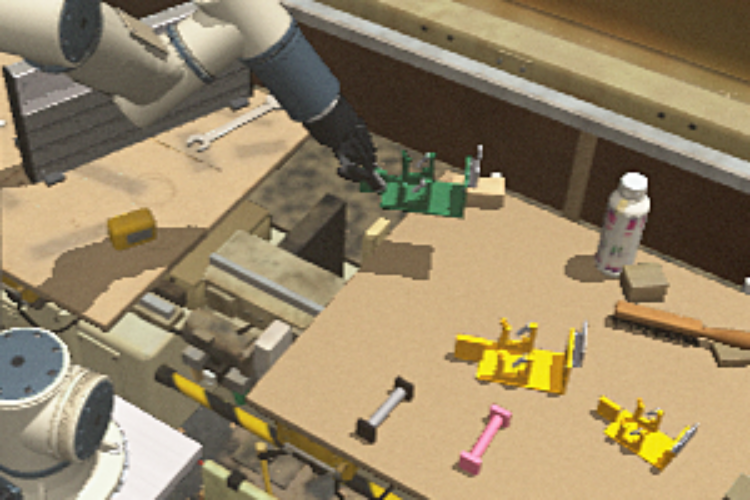

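```bash
cat >> h.py <<'E'
XD=np.r_[np.cos(WY),np.sin(WY),0]
def wallpose(y,xoff,z,th,**k):
    """bracket origin xoff (mm, negative=off wall), height z (m)"""
    yd=np.array([-XD[1],XD[0],0])
    return tool(np.r_[WF,0]+XD*xoff/1000+yd*y+[0,0,z],WY,th,**k)
def probe(y,**k):
    """carry to wall and touch face with the tongue; returns x correction (mm): true bracket x - assumed"""
    s=st();r.move_pose([.46,-.05,.36],quat(R.from_quat(np.roll(tool([0,0,0],WY*.3,.5,**k)[1],-1)).as_matrix()));brief("mid")
    r.move_pose(*wallpose(y,-120,.20,.3,**k));brief("pre")
    r.move_pose(*wallpose(y,-60,.045,0,**k));brief("low")
    p0=wallpose(y,-24,.045,0,**k)[0];r.line_to(p0,feed=.08);r.wait(.3);brief("near")
    hit=r.line_to(wallpose(y,0,.045,0,**k)[0],feed=.012,force_limit=4)
    p=st()["tool_pos"];brief("hit %s"%hit)
    x=(p-wallpose(y,-14,.045,0,**k)[0])@XD*1000
    r.line_to(p0,feed=.05)
    print("contact at assumed tongue x = %.1f mm"%x);return x
E
python3 - <<'E'
from h import *
K=dict(lean=35,gz=30)
for a in [(-.03,-24,.045,0),(-.03,-120,.2,.3)]:
    s=planner.solve_ik(*wallpose(*a,**K));print(None if s is None else s.round(2))
probe(-.03,**K)
im,d=shot("scene");np.savez("g2.npz",im=im,d=d);cv2.imwrite("pics/g2.png",cv2.resize(im[100:260,180:420,::-1],(750,500)))
E
```

```text
[ 0.2   0.39 -0.1  -0.69 -0.85 -0.18]
[ 0.28  0.2   0.14 -0.25 -1.32 -0.63]
mid t11.7 p [ 0.46   -0.05    0.3598] F [-0.1  0.  -2.6] w 0.133 g 58.8
pre t12.5 p [0.5628 0.0923 0.2737] F [-0.6 -0.4 -2.2] w 0.134 g 58.8
low t13.3 p [0.5808 0.1335 0.0798] F [ 0.4  0.6 -1.2] w 0.130 g 58.8
near t14.2 p [0.5928 0.1668 0.0775] F [-0.7  0.4 -2.1] w 0.130 g 58.8
hit True t15.2 p [0.5949 0.1747 0.076 ] F [-0.6 -0.  -2.6] w 0.131 g 59.0
contact at assumed tongue x = -2.2 mm
```

View pics/g2.png

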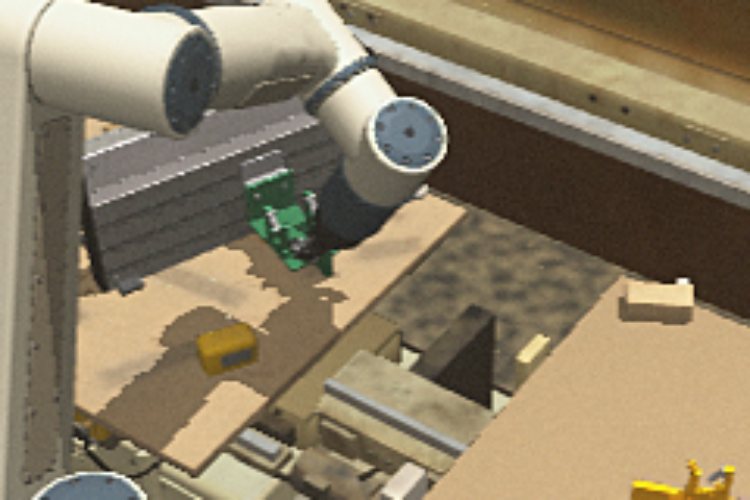

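The green bracket is level in front of the face, with its tongue at about (265,165) in the crop. The contact signal was weak, so I'll repeat the touch slowly with a higher threshold and log the force.

Run:
```python
from h import *
K=dict(lean=35,gz=30);y=-.03
f0=st();r.wait(.3)
for x in np.arange(-19,-3,1.):
    t=wallpose(y,x,.045,0,**K)[0];r.line_to(t,feed=.02);r.wait(.1)
    s=st();F=np.mean([ (r.wait(.03),monitor.sense()["wrist_force"])[1] for _ in range(3)],0)
    print(x,"lag",((s["tool_pos"]-t)@XD*1000).round(2),"z",((s["tool_pos"]-t)[2]*1000).round(2),"Fx",(F@XD).round(1),"F",F.round(1))
    if F@XD<-6: break
r.line_to(wallpose(y,-24,.045,0,**K)[0],feed=.05)
```

```text
-19.0 lag 0.02 z -0.03 Fx 0.2 F [ 0.2  0.2 -1.9]
-18.0 lag -0.0 z 0.0 Fx 0.1 F [-0.1  0.2 -2.3]
-17.0 lag 0.02 z -0.0 Fx -0.3 F [ 0.1 -0.3 -2.1]
-16.0 lag 0.03 z -0.01 Fx 0.1 F [ 0.3 -0.  -2.5]
-15.0 lag -0.78 z -0.37 Fx -4.7 F [-1.7 -4.4 -2.6]
-14.0 lag -1.65 z -0.68 Fx -9.5 F [-3.4 -8.9 -1.5]
```

Contact is at assumed tongue x = -1.8 mm, so I apply dx = -1.8 and run the insertion path with force monitoring.

```bash
cat >> h.py <<'E'
def hang(y,dx,**k):
    L=np.load("path.npy");L=L[list(range(0,len(L)-1,2))+[len(L)-1]]
    go=lambda th,n,z,**kw:r.line_to(*tool(hung(y,np.radians(th),n,z,dx=dx),WY,np.radians(th),**k),**kw)
    p=st()["tool_pos"];r.line_to(p-.06*XD+[0,0,.03],feed=.15)
    r.move_pose(*tool(hung(y,np.radians(40),-70,1,dx=dx),WY,np.radians(40),**k))
    go(*L[0,:3],feed=.1);r.wait(.2);f0=st()["wrist_force"]
    for th,n,z,c in L[1:]:
        go(th,n,z,feed=.04)
        F=st()["wrist_force"]-f0
        if np.linalg.norm(F)>5: print("th %.0f n %.0f z %.0f F(x,z) %.1f %.1f"%(th,n,z,F@XD,F[2]))
        if np.linalg.norm(F)>25: print("STOP");return False
    brief("rotated")
    print("x",go(0,1,4,feed=.01,force_limit=5));p=st()["tool_pos"]
    print("x contact at N =",((p-tool(hung(y,0,0,4,dx=dx),WY,0,**k)[0])@XD*1000).round(1))
    print("down",r.line_to(p+[0,0,-.006],feed=.01,force_limit=6));brief("seated");
    print("z N=",(st()["tool_pos"][2]-tool(hung(y,0,0,0,dx=dx),WY,0,**k)[0][2])*1000)
    return True
E
python3 - <<'E'
from h import *
print(hang(-.03,-1.8,lean=35,gz=30))
im,d=shot("scene");np.savez("g3.npz",im=im,d=d);cv2.imwrite("pics/g3.png",cv2.resize(im[100:260,180:420,::-1],(750,500)))
E
```

```text
rotated t29.0 p [0.6008 0.1872 0.1239] F [ 0.5  0.4 -1.9] w 0.133 g 58.9
x True
x contact at N = -0.2
down True
seated t29.6 p [0.6007 0.1876 0.1212] F [-1.4 -1.   2.5] w 0.135 g 59.6
z N= 0.739506972862708
True
```

View pics/g3.png

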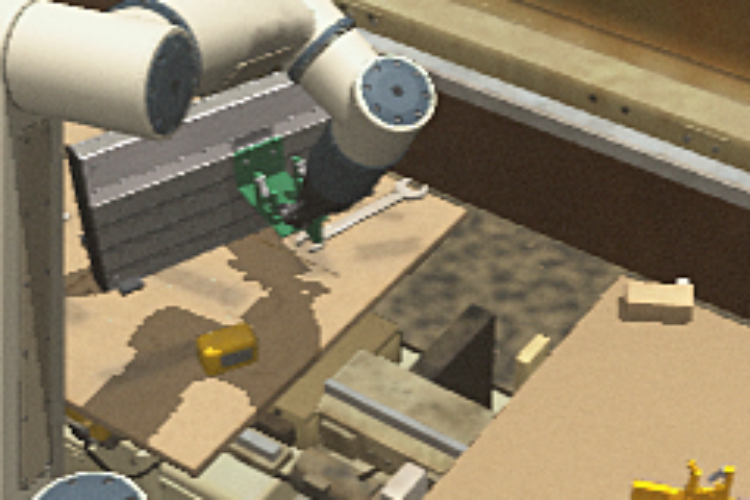

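The green bracket is in the groove: only the back plate shows, at (262,165), and the tongue is hidden. I release it, back off, and re-measure yellow and the rod in case either was knocked.

```bash
cat >> h.py <<'E'
def release(gap=.4,dist=.09):
    set_gripper(gap);s=st();q=s["orientation"]
    z=R.from_quat([q[1],q[2],q[3],q[0]]).as_matrix()[:,2]
    r.line_to(s["tool_pos"]-dist*z,feed=.12);brief("free")
def rod(c,shots):
    for n in("top","scene"):
        im,d=shots[n];P=pts(n,d)
        m=(im.max(-1)<75)&(P[...,2]>.008)&(P[...,2]<.045)&(np.hypot(P[...,0]-c[0],P[...,1]-c[1])<.09)
        k,lab,stt,ce=cv2.connectedComponentsWithStats(m.astype(np.uint8))
        i=np.argsort(-stt[1:,4])[:2]+1
        e=[P[lab==j].mean(0) for j in i];e=[x.round(4) for x in e]
        print("rod",n,stt[i,4],e,"mid",((e[0]+e[1])/2)[:2].round(4),"len",np.linalg.norm(e[0]-e[1]).round(4),"ang",np.degrees(np.arctan2(*(e[0]-e[1])[[1,0]])).round(1))
E
python3 - <<'E'
from h import *
release()
r.move_pose([.40,0.0,.36],quat(np.diag([1.,-1,-1])))
S={n:shot(n) for n in("top","scene")};np.savez("s2.npz",**{n+k:S[n][i] for n in S for i,k in((0,"im"),(1,"d"))})
for q in bracket("yellow",(.52,-.465),S): print("yellow",q[0].round(4),np.degrees(q[1]).round(1),q[2:])
rod((.337,-.346),S)
P=pts("scene",S["scene"][1]);m=masks(S["scene"][0])["green"]&(P[...,1]>.05)&(P[...,1]<.5)&(P[...,0]>.3)
A=P[m];x=(A[:,:2]-WF)@XD[:2];y=(A[:,:2]-WF)@[-XD[1],XD[0]]
print("green hung",len(A),"x",np.percentile(x,[2,50,98]).round(3),"y",np.percentile(y,[2,98]).round(3),"z",np.percentile(A[:,2],[2,98]).round(3))
E
```

```text
free t30.9 p [0.5808 0.1402 0.1937] F [ 0.6 -0.8  0.9] w 0.400 g 0.0
yellow [ 0.5175 -0.4529] 110.9 (167.3673858642578, 70.56400299072266)
yellow [ 0.5159 -0.4563] 113.1 (164.8946075439453, 86.82369995117188)
rod top [3 3] [array([ 0.3814, -0.3407,  0.0324]), array([ 0.2886, -0.3331,  0.0256])] mid [ 0.335  -0.3369] len 0.0934 ang -4.7
rod scene [40 31] [array([ 0.2855, -0.3444,  0.0234]), array([ 0.3788, -0.3523,  0.0252])] mid [ 0.3322 -0.3484] len 0.0937 ang 175.2
green hung 190 x [-0.163 -0.072 -0.004] y [-0.062  0.007] z [0.088 0.156]
```

```bash
cat >> h.py <<'E'
def probe2(y,**k):
    r.move_pose([.46,-.05,.36],tool([0,0,0],WY*.3,.5,**k)[1])
    r.move_pose(*wallpose(y,-120,.20,.3,**k));r.move_pose(*wallpose(y,-60,.045,0,**k))
    r.line_to(wallpose(y,-25,.045,0,**k)[0],feed=.08);r.wait(.2);f0=st()["wrist_force"];D=[]
    for x in np.arange(-22,0,1.):
        t=wallpose(y,x,.045,0,**k)[0];r.line_to(t,feed=.03);r.wait(.08)
        s=st();f=(s["wrist_force"]-f0)@XD;D.append((x,round(f,1)))
        if f<-6: break
    lag=(s["tool_pos"]-t)@XD*1000
    xc=x+lag+14;print(D[-4:],"actual-contact offset %.1f"%xc);r.line_to(wallpose(y,-25,.045,0,**k)[0],feed=.05);return xc
E
python3 - <<'E'
from h import *
K=dict(lean=30,gz=30)
for a in [(.10,-25,.045,0),(.10,-120,.2,.3),(.1,-80,.104,.7)]:
    s=planner.solve_ik(*wallpose(*a,**K));print(None if s is None else s.round(2))
pick("yellow",(.517,-.4545),-69,30)
r.move_pose([.5,-.3,.30],st()["orientation"])
brief("up");probe2(.10,**K)
im,d=shot("scene");cv2.imwrite("pics/y1.png",cv2.resize(im[100:340,180:540,::-1],(750,500)))
E
```

```text
[ 0.46  0.19 -0.38 -0.56 -0.67 -0.46]
[ 0.54 -0.01 -0.12 -0.14 -1.29 -0.9 ]
[ 0.78  0.29  0.04  0.07 -1.48 -1.17]Traceback (most recent call last):
  File "<stdin>", line 5, in <module>
  File "h.py", line 61, in pick
    r.move_pose(*tool(o+[0,0,.11],a,0,lean=lean)); brief("above")
    ~~~~~~~~~~~^^^^^^^^^^^^^^^^^^^^^^^^^^^^^^^^^^
station.MotionError: the arm cannot take that pose within its joint ranges
```

Run:
```python
from h import *
a=np.radians(-69);o=np.r_[np.array((.517,-.4545))+.084*np.array([np.cos(a),np.sin(a)]),0]
for lean in(35,30,25,20):
  for f in(1,-1):
    print(lean,f,[None if (s:=planner.solve_ik(*tool(o+[0,0,h],a,0,lean=lean,flip=f))) is None else s.round(2).tolist() for h in(.002,.05,.08,.11)])
```

```text
35 1 [None, [-0.48, 0.31, -0.79, 1.58, -0.39, 2.5], [-0.4, 0.27, -0.75, 1.35, -0.44, 2.68], [-0.34, 0.23, -0.69, 1.15, -0.5, 2.85]]
35 -1 [None, [-0.48, 0.31, -0.79, 1.58, -0.39, -0.65], [-0.4, 0.27, -0.75, 1.35, -0.44, -0.46], [-0.34, 0.23, -0.69, 1.15, -0.5, -0.3]]
30 1 [[-0.51, 0.38, -0.77, 1.57, -0.33, 2.51], [-0.38, 0.32, -0.7, 1.15, -0.41, 2.84], [-0.33, 0.29, -0.64, 0.96, -0.49, 3.01], None]
30 -1 [[-0.51, 0.38, -0.77, 1.57, -0.33, -0.63], [-0.38, 0.32, -0.7, 1.15, -0.41, -0.3], [-0.33, 0.29, -0.64, 0.96, -0.49, -0.14], [-0.29, 0.25, -0.57, 0.83, -0.57, -0.01]]
25 1 [[-0.39, 0.4, -0.67, 1.03, -0.37, 2.94], None, [-0.3, 0.31, -0.5, 0.65, -0.58, -2.99], [-0.29, 0.28, -0.44, 0.58, -0.66, -2.92]]
25 -1 [[-0.39, 0.4, -0.67, 1.03, -0.37, -0.2], [-0.32, 0.34, -0.56, 0.75, -0.5, 0.05], [-0.3, 0.31, -0.5, 0.65, -0.58, 0.15], [-0.29, 0.28, -0.44, 0.58, -0.66, 0.23]]
20 1 [[-0.33, 0.43, -0.5, 0.6, -0.48, -2.95], [-0.31, 0.37, -0.41, 0.48, -0.62, -2.83], [-0.31, 0.34, -0.36, 0.43, -0.69, -2.78], [-0.3, 0.31, -0.31, 0.39, -0.77, -2.73]]
20 -1 [[-0.33, 0.43, -0.5, 0.6, -0.48, 0.19], [-0.31, 0.37, -0.41, 0.48, -0.62, 0.31], [-0.31, 0.34, -0.36, 0.43, -0.69, 0.37], [-0.3, 0.31, -0.31, 0.39, -0.77, 0.41]]
```

```bash
sed -i 's/def pick(col,c,a,lean,gap=.5):/def pick(col,c,a,lean,gap=.5,flip=1):/; s/a,0,lean=lean)/a,0,lean=lean,flip=flip)/g' h.py
python3 - <<'E'
from h import *
K=dict(lean=25,gz=30,flip=-1)
ok=[planner.solve_ik(*tool(hung(.1,np.radians(t),n,z),WY,np.radians(t),**K)) for t,n,z,_ in np.load("path.npy")]
ok+=[planner.solve_ik(*wallpose(*a,**K)) for a in [(.10,-25,.045,0),(.10,-120,.2,.3)]]
print(sum(x is None for x in ok),max(x[5] for x in ok),ok[-1].round(2))
pick("yellow",(.517,-.4545),-69,25,flip=-1)
r.line_to(st()["tool_pos"]+[-.02,.05,.1],feed=.15)
brief("up");probe2(.10,**K)
im,d=shot("scene");cv2.imwrite("pics/y1.png",cv2.resize(im[100:340,180:540,::-1],(750,500)))
E
```

```text
0 2.5160713269844663 [ 0.59  0.02 -0.09 -0.08 -1.34  2.18]
above t34.5 p [ 0.497  -0.3998  0.1417] F [-0.4 -0.8  0.1] w 0.502 g 0.0
down False t36.0 p [ 0.4963 -0.4001  0.0329] F [-0.2  0.4  0.4] w 0.502 g 0.0
closed t36.4 p [ 0.4966 -0.4     0.0332] F [0.7 1.1 2.7] w 0.136 g 58.8
lifted t37.8 p [ 0.4956 -0.4     0.1597] F [-0.5  0.3 -2.8] w 0.134 g 58.3
up t38.7 p [ 0.4751 -0.3499  0.2585] F [ 0.3 -1.1 -2.6] w 0.132 g 58.3
[(np.float64(-17.0), np.float64(-0.6)), (np.float64(-16.0), np.float64(0.3)), (np.float64(-15.0), np.float64(-1.6)), (np.float64(-14.0), np.float64(-6.3))] actual-contact offset -1.1
```

View pics/y1.png

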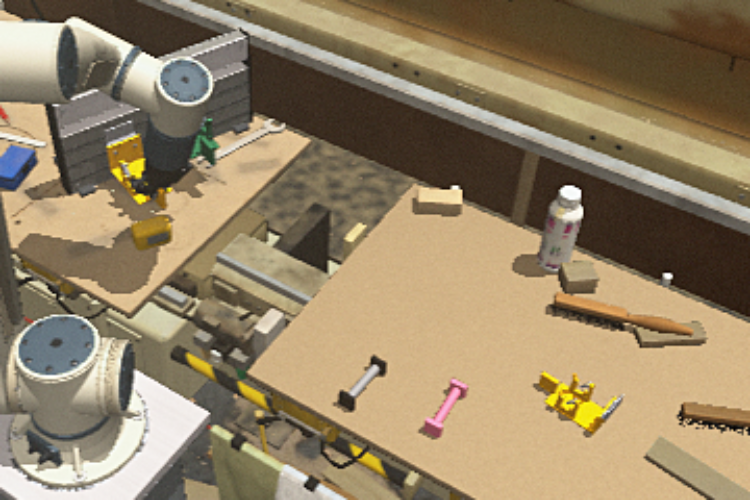

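The yellow bracket is held level at the wall (125,160), and the tape is unmoved at (153,231). Before retreating I'll lift straight up to stay clear of the tape.

```bash
sed -i 's/r.line_to(p-.06\*XD+\[0,0,.03\],feed=.15)/r.line_to(p-.02*XD+[0,0,.10],feed=.15)/' h.py
python3 - <<'E'
from h import *
ok=hang(.10,-1.2,lean=25,gz=30,flip=-1);print(ok)
if ok:
    release()
    r.move_pose([.33,-.10,.36],quat(np.diag([1.,-1,-1])))
    S={n:shot(n) for n in("top","scene")}
    cv2.imwrite("pics/y2.png",cv2.resize(S["scene"][0][100:260,180:420,::-1],(750,500)))
    P=pts("scene",S["scene"][1])
    for c in("green","yellow"):
        m=masks(S["scene"][0])[c]&(P[...,2]>.065)&(P[...,1]>.05)&(P[...,1]<.5)&(P[...,0]>.3)&(P[...,0]<.9)
        A=P[m];x=(A[:,:2]-WF)@XD[:2];y=(A[:,:2]-WF)@[-XD[1],XD[0]]
        print(c,len(A),"x",np.percentile(x,[2,50,98]).round(3),"y",np.percentile(y,[2,98]).round(3),"z",np.percentile(A[:,2],[2,98]).round(3))
    rod((.335,-.344),S)
E
```

```text
rotated t55.9 p [0.4807 0.2369 0.124 ] F [ 0.1 -0.2 -2.2] w 0.135 g 58.5
x True
x contact at N = -0.4
down True
seated t56.5 p [0.48   0.2372 0.1203] F [-0.8 -1.1  1.5] w 0.126 g 59.2
z N= -0.37891411288971943
True
free t57.8 p [0.4655 0.2021 0.2012] F [-0.3  0.4 -0.6] w 0.396 g 0.0
green 193 x [-0.128 -0.056 -0.001] y [-0.064  0.006] z [0.086 0.157]
yellow 265 x [-0.157 -0.07  -0.002] y [0.067 0.138] z [0.086 0.155]
rod top [3 2] [array([ 0.2886, -0.3331,  0.0257]), array([ 0.3815, -0.3389,  0.0299])] mid [ 0.335 -0.336] len 0.0932 ang 176.4
rod scene [42 30] [array([ 0.2851, -0.3447,  0.0234]), array([ 0.3788, -0.3519,  0.0263])] mid [ 0.332  -0.3483] len 0.094 ang 175.6
```

View pics/y2.png

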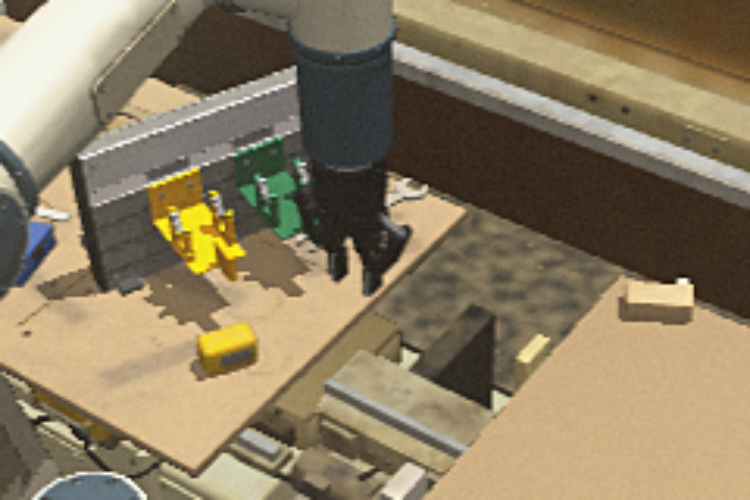

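Both brackets hang level, yellow at (180,195) and green at (260,165) in the crop. Next I locate the rod more precisely in the top image by low saturation, cast onto z = 0.02.

```bash
cat >> h.py <<'E'
def ray(n,u,v,z):
    D=np.ones((400,640),np.float32);P1=pts(n,D);o=np.array(vision.camera_params(n)["origin"])
    dd=cv2.remap(P1.astype(np.float32),np.float32([[u]]),np.float32([[v]]),cv2.INTER_LINEAR)[0,0]-o
    return o+dd*(z-o[2])/dd[2]
E
python3 - <<'E'
from h import *
for n,c in(("top",(393,246)),("scene",(353,283))):
    im,d=shot(n);h=cv2.cvtColor(im,cv2.COLOR_RGB2HSV)
    u0,v0=c[0]-20,c[1]-20;W=h[v0:v0+40,u0:u0+40]
    m=((W[...,1]<70)|(W[...,2]<60)).astype(np.uint8)
    k,lab,s,ce=cv2.connectedComponentsWithStats(m);i=1+np.argmax(s[1:,4])
    vv,uu=np.nonzero(lab==i);(cx,cy),(w,hh),a=cv2.minAreaRect(np.float32(np.c_[uu+u0,vv+v0]))
    B=cv2.boxPoints(((cx,cy),(w,hh),a));e=sorted([(np.linalg.norm(B[0]-B[1]),0),(np.linalg.norm(B[1]-B[2]),1)])
    j=e[0][1];e1=(B[j]+B[j+1])/2;e2=(B[(j+2)%4]+B[(j+3)%4])/2
    A,C=ray(n,*e1,.018),ray(n,*e2,.018);print(n,s[i],(w,hh),A.round(4),C.round(4),"mid",((A+C)/2).round(4),"len",np.linalg.norm(A-C).round(4),np.degrees(np.arctan2(*(A-C)[[1,0]])).round(1),"centroid",ray(n,*ce[i]+[u0,v0],.018).round(4))
E
```

```text
top [ 16   8   9  26 140] (6.062320709228516, 25.16278076171875) [ 0.3856 -0.3508  0.018 ] [ 0.2838 -0.342   0.018 ] mid [ 0.3347 -0.3464  0.018 ] len 0.1022 -5.0 centroid [ 0.3337 -0.3457  0.018 ]
scene [ 10   8  22  26 169] (9.730802536010742, 28.2961483001709) [ 0.3944 -0.3472  0.018 ] [ 0.2759 -0.343   0.018 ] mid [ 0.3351 -0.3451  0.018 ] len 0.1185 -2.0 centroid [ 0.3327 -0.3458  0.018 ]
```

Run:
```python
from h import *
set_gripper(0)
yd=np.array([-XD[1],XD[0],0]);z=np.array([0,0,-1.]);M=quat(np.stack([np.cross(yd,z),yd,z],1))
for y in(.10,-.03):
    P=lambda x:np.r_[WF,.232]+XD*x/1000+yd*y
    r.move_pose(P(-60)+[0,0,.08],M);r.line_to(P(-25),feed=.15);r.wait(.2);f0=st()["wrist_force"]
    for x in np.arange(-18,-3,1.):
        r.line_to(P(x),feed=.03);r.wait(.08);s=st();f=(s["wrist_force"]-f0)@XD
        if f<-5:break
    print(y,"stop cmd",x,"f",f.round(1),"TCP x at contact",((s["tool_pos"]-P(0))@XD*1000).round(2))
    r.line_to(P(-25),feed=.1)
r.line_to(P(-60)+[0,0,.08],feed=.2)
brief("done")
print({a:[planner.solve_ik(np.r_[.3345,-.346,h],quat(np.stack([np.cross(v,z),v,z],1))) is not None for h in(.024,.15)] for a in(85,-95) for v in[np.array([np.cos(np.radians(a)),np.sin(np.radians(a)),0])]})
```

```text
0.1 stop cmd -9.0 f -7.3 TCP x at contact -11.1
-0.03 stop cmd -10.0 f -6.7 TCP x at contact -11.41
done t72.3 p [0.6328 0.2667 0.3121] F [ 0.3 -0.1 -1. ] w 0.000 g 0.0
{85: [True, True], -95: [True, True]}
```

The wall face is where I modelled it, within 0.4 mm given an 11 mm pad half-width. Now I pick the rod and seat it in the yellow bracket.

```bash
cat > rodrun.py <<'E'
from h import *
z=np.array([0,0,-1.])
def M(az):
    v=np.array([np.cos(az),np.sin(az),0]);return quat(np.stack([np.cross(v,z),v,z],1))
yd=np.array([-XD[1],XD[0],0])
r.move_pose([.40,-.10,.34],M(np.radians(80)))
set_gripper(.6);q=M(np.radians(85));c=np.array([.3345,-.346,0])
r.move_pose(c+[0,0,.13],q)
print("hit",r.line_to(c+[0,0,.025],feed=.08,force_limit=8));set_gripper(0);brief("gripped")
r.line_to(c+[0,0,.25],feed=.15);brief("lift")
q=M(WY);s0=np.r_[WF,0]+XD*-.082+yd*.101
r.move_pose([.42,-.10,.34],M(np.radians(80)))
r.move_pose(s0+[0,0,.26],q)
r.line_to(s0+[0,0,.19],feed=.1);r.wait(.2);brief("over")
im,d=shot("scene");cv2.imwrite("pics/r1.png",cv2.resize(im[100:260,180:420,::-1],(750,500)))
E
python3 rodrun.py
```

```text
hit False
gripped t77.6 p [ 0.3347 -0.3462  0.0255] F [-1.4  0.7  5.5] w 0.163 g 58.6
lift t79.2 p [ 0.3342 -0.3457  0.2491] F [-0.5 -0.4 -0.6] w 0.165 g 58.4
over t82.9 p [0.5033 0.295  0.1907] F [ 0.5  0.8 -1.1] w 0.166 g 58.5
```

View pics/r1.png

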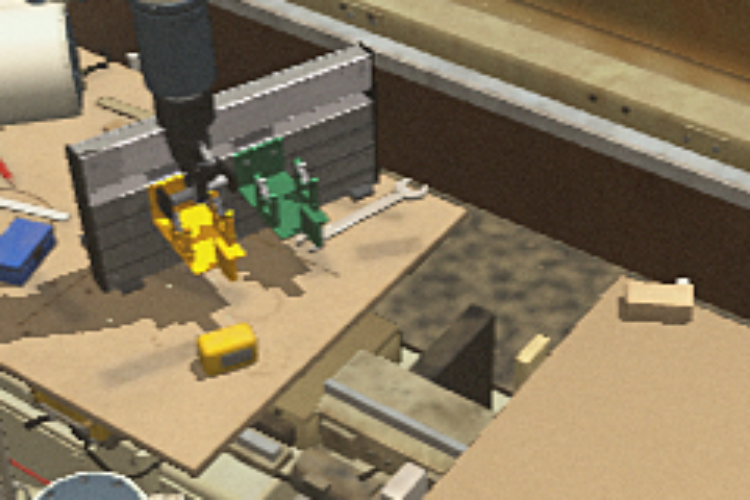

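The rod is held over the yellow fork, with caps at (168,195) and (230,178) on either side of the cheeks. Pushing down.

Run:
```python
from h import *
s=st();p=s["tool_pos"].copy();r.wait(.2);f0=st()["wrist_force"]
for z in list(np.arange(.184,.1249,-.006))+[.125,.1235,.122]:
    p[2]=z;r.line_to(p,feed=.04);s=st();F=s["wrist_force"]-f0
    print("z %.4f act %.4f Fx %.1f Fz %.1f"%(z,s["tool_pos"][2],F@XD,F[2]))
    if F[2]>25 or (z<.127 and F[2]>9): break
brief("in")
im,d=shot("scene");cv2.imwrite("pics/r2.png",cv2.resize(im[100:260,180:420,::-1],(750,500)))
```

```text
z 0.1840 act 0.1834 Fx 0.5 Fz -1.2
z 0.1780 act 0.1776 Fx 0.5 Fz -0.8
z 0.1720 act 0.1716 Fx 0.1 Fz -0.6
z 0.1660 act 0.1656 Fx 0.9 Fz -1.4
z 0.1600 act 0.1596 Fx -0.1 Fz -0.4
z 0.1540 act 0.1536 Fx -0.2 Fz -0.8
z 0.1480 act 0.1475 Fx -2.4 Fz 0.6
z 0.1420 act 0.1413 Fx -2.9 Fz -0.1
z 0.1360 act 0.1354 Fx -2.4 Fz -0.7
z 0.1300 act 0.1291 Fx -2.8 Fz -2.7
z 0.1250 act 0.1248 Fx -1.1 Fz -0.9
z 0.1235 act 0.1237 Fx -0.9 Fz -0.9
z 0.1220 act 0.1228 Fx -1.5 Fz 3.8
in t86.9 p [0.5036 0.2953 0.1228] F [-2.4 -1.3  3.6] w 0.160 g 59.5
```

View pics/r2.png

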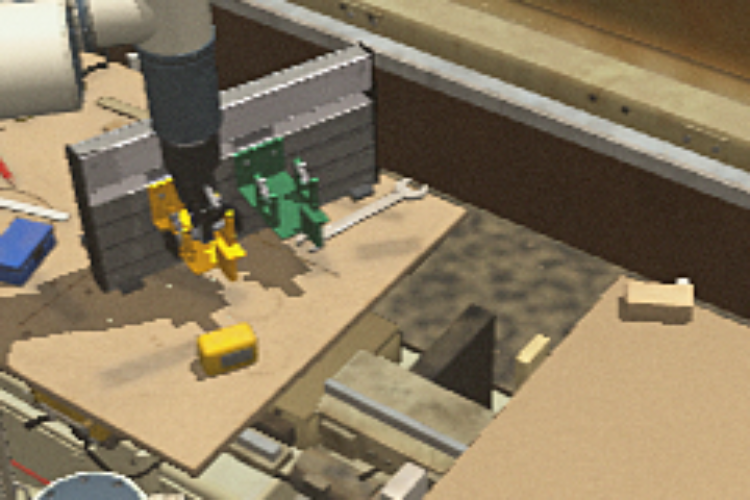

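The rod hit bottom at about z 0.123, as expected with a little droop. Releasing and checking.

Run:
```python
from h import *
set_gripper(.3);p=st()["tool_pos"];r.line_to(p+[0,0,.14],feed=.1);brief("free")
r.move_pose([.33,-.15,.36],quat(np.diag([1.,-1,-1])));r.wait(.5)
im,d=shot("scene");P=pts("scene",d);yd=[-XD[1],XD[0]]
for c in("green","yellow"):
    m=masks(im)[c]&(P[...,2]>.065)&(P[...,1]>.05)&(P[...,1]<.5)&(P[...,0]>.3)&(P[...,0]<.9)
    A=P[m];x=(A[:,:2]-WF)@XD[:2];y=(A[:,:2]-WF)@yd
    print(c,len(A),"x",np.percentile(x,[2,98]).round(3),"y",np.percentile(y,[2,98]).round(3),"z",np.percentile(A[:,2],[2,98]).round(3))
h=cv2.cvtColor(im,cv2.COLOR_RGB2HSV)
wx=(P[...,:2]-WF)@XD[:2];wy=(P[...,:2]-WF)@yd
m=(im.max(-1)<70)&(abs(wx+.082)<.03)&(abs(wy-.1)<.08)&(P[...,2]>.08)&(P[...,2]<.17)
k,lab,s,ce=cv2.connectedComponentsWithStats(m.astype(np.uint8))
for i in range(1,k):
    if s[i,4]>4:B=P[lab==i];print("cap",s[i,4],wx[lab==i].mean().round(3),wy[lab==i].mean().round(3),B[:,2].mean().round(3),B[:,2].max().round(3))
cv2.imwrite("pics/r3.png",cv2.resize(im[140:200,220:300,::-1],(800,600),interpolation=cv2.INTER_CUBIC))
```

```text
free t88.8 p [0.503 0.295 0.261] F [-0.3 -0.4  0.6] w 0.299 g 0.0
green 219 x [-0.163 -0.002] y [-0.064  0.006] z [0.087 0.157]
yellow 215 x [-0.158 -0.002] y [0.065 0.139] z [0.087 0.157]
cap 24 -0.089 0.053 0.119 0.134
cap 26 -0.086 0.15 0.118 0.13
```

View pics/r3.png

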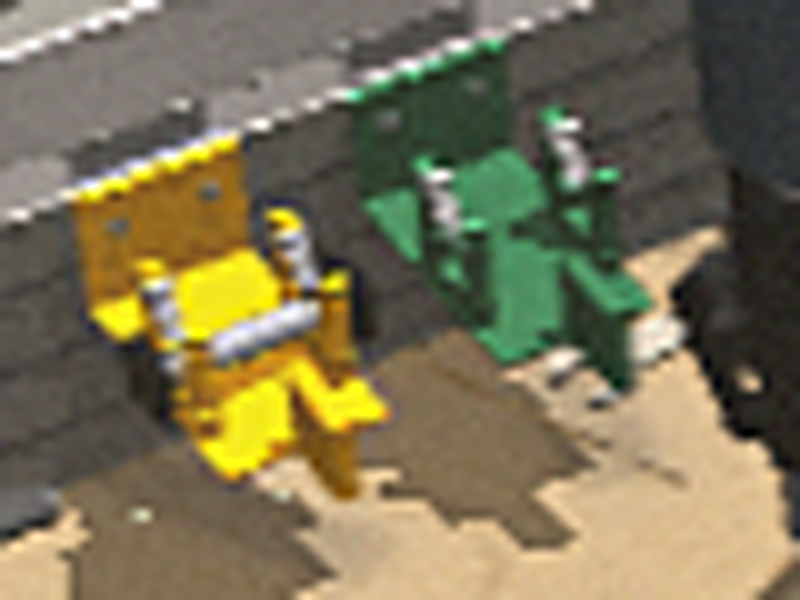

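The rod lies low in the yellow fork at (270,330), with its caps outside the cheeks. The jaws are sprung out as on the empty green bracket, and both brackets are flush with the wall. Cap centres are at z 0.118 and y 0.10 ± 0.049, so it is seated.

```bash
python3 -c "
from h import *
print(r.hand_in())"
```

```text
the job is handed in; nothing more can be done
None
```

I handed the job in at about 90 s: the green and yellow brackets hang level in the groove and the black rod is locked in the yellow one. The blue bracket and orange rod weren't there, and the tape measure and blue case were left alone; the hand-in returned no verdict.

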